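Wedge the loose soap bar flush in the stamping jig

ROBOT

A 6-joint arm with a two-finger parallel gripper is mounted at the origin on the work surface. World frame = base frame: x ahead of the robot, y to its left, z up, the work surface at z = 0. Lengths are in m, angles in rad, forces in N, time in s.
With the tool pointing down it reaches from about 0.375 to 0.975 m from the base axis. Payload 3.8 kg.
Tool frame: the origin (TCP) lies at the centre of the arm's flange, where the gripper is bolted on; the fingertips stand 173 mm ahead of it and the grasp point (between the pads) lies env.grip_depth ahead of it (env.grip_depth is the distance from the TCP to the grasp point, in m); z points along the fingers, y is the line along which they close (so a half turn about z gives the same grasp; the last joint's range is limited). The gripper opens to 85 mm and grips with 20 to 120 N. Pads are 22 mm wide; open, the fingers measure 114 mm over their backs; the gripper's body (76 mm by 85 mm) begins 54 mm behind the grasp point. The pads swing forward as they close: fully open they stand 13 mm farther back than shut.
Start: joints at [-1.165, 0.264, 1.604, -0, 1.274, -0.037], TCP at [0.289, -0.61, 0.405] pointing down, gripper open.
Joint ranges: [-2.63, 2.63], [-0.94, 2.18], [0.31, 2.57], [-1.31, 4.45], [0, 2.66], [-2.55, 2.55]. Speed limits (rad/s): [2.57, 2.57, 3.14, 3.14, 3.14, 3.14].

INTERFACE

Orientations are given as a 3x3 rotation matrix whose columns are the frame's x, y, z axes.
In Python, from rig import env gives the robot as it stands.
- The arm moves only by the tool servo_tool, never from a script. Its argument "moves" is a list of rows, each a list of 3 entries, a list of its own where there are three numbers: the shift along the tool's x, y, z in m, then the turn about the tool's z in degrees, then the gripper's target within -1 to 1 (shut at 1, half-way at 0, fully open at -1). A call has 1 to 12 rows; each row shifts and turns the commanded pose from where the row before left it, along the tool's axes as they then stand; what a row does not reach is not made up. A row lasts 1/12 s, in which the tool goes at most 41.7 mm and 7.16 degrees, less where a joint would pass 70% of its speed; a pose out of reach is approached as far as the arm can. A call is refused whole if a number of a shift passes 0.0417 or a number of a turn 7.16, either way. A call with a gripper value outside its range is refused whole. The fingers move at their own pace and stop on an object; the grip force is fixed at half the most. Time passes only in rows, so rows that do not move let the fingers close. It gives the time, the measured TCP pose, the force, the opening and the grip force at its end, in the units of the state.
- env.get_obs(): the state, without advancing time (a new reading comes with each control period).
- env.read_camera(name): name is "scene" or "top" or "wrist"; returns a dict with "image" (420x560x3 uint8, red, green, blue), "fovy" (degrees; the focal length in pixels is half the picture's height over the tangent of half this angle, whatever the lens; pixels are square), "cx", "cy" (the principal point, pixels), "R" (3x3) and "t" (3): a world point X has camera coordinates R X + t; the wrist camera has in their place "mount" (4x4, takes a point from camera to tool coordinates, whose origin is the TCP and whose axes are the flange's). Camera axes: x right, y down, z forward; pixel columns grow to the right and rows downward; lengths in m; the calibration is good to about 2 mm. A picture is of the moment at which its call begins: read the wrist's pose just before it. There is no depth.
- env.hand_in(): hands the job in; it is judged then, once.
The state is a dict: "t": time; "qpos": joint angles; "qd": joint speeds; "joint_efforts": joint torques, N m; "tcp_pos": TCP position; "orientation": TCP orientation; "wrist_force": force on the tool from outside, world axes, zero at the start; "moment": the same for the moment, N m; "grip_width": opening from 0.0 (shut) to 1.0 (fully open); "finger_force": force on a finger pad.
Only numpy, scipy, OpenCV 4.12 (cv2) and the standard library are available. Lean on these libraries where they do the work, as an engineer would, in place of code of your own. Each camera call takes 0.05 s, during which the arm holds its last target. There are 200 camera calls.

TASK

Two soap bars lie in the wooden stamping jig; only beside one of them is the gap along the jig's near wall (the robot's side) wide enough for the wooden wedge. Lift the wedge out of its rack by the handle, slide it foot first and upright into that wide gap, and push it down until it firmly presses the bar flush against the far wall (the fence). Finish while holding: keep gripping the wedge with the bar pressed tight against the fence, and do not let go; do not push or shift the other bar, and leave the jars and the brass stamp where they are.

Things in the scene. Friction and masses are not known exactly. Their poses are not given: they have to be found in the camera images.
- jig: Fixed wooden jig, 92 (x) by 236 mm (y). Origin: centre of underside; x from the wall nearest the robot (backstop) to the far wall (fence), z up. Floor board 10 mm thick. Two open-topped bays centred at y = +56 and -56 mm, each 100 mm long (y), 62 mm wide from backstop face (x = -31) to fence face (x = +31). Backstop top 58 mm above the table; partition and end walls 12 mm thick, tops at 40 mm.
- fence: The jig's far wall (+x side); bars are pressed flush against its -x face. Origin: middle of its underside, 38.5 mm from the jig's origin along jig x and 10 mm up; 15 mm thick, 236 mm long, 48 mm tall. The backstop has the same size.
- bar_narrow (a point): Centre of the narrow cream soap bar, 38 mm (x) by 90 mm (y) by 44 mm tall, slippery (friction about 0.3), 0.12 to 0.24 kg, loose on the floor of either bay (varies), 2 to 5 mm off the fence and up to 0.03 rad askew. Gap between it and the backstop: 19 to 23 mm (24 mm once it is flush). Axes nearly as the jig's.
- bar_wide (a point): Centre of the wide cream soap bar, 55 mm (x) by 90 mm (y) by 44 mm tall, 0.17 to 0.35 kg, in the other bay. Its gap to the backstop is about 2 to 5 mm: too tight for the wedge.
- wedge_handle (a point): Grip centre of the pale wooden wedge (0.11 to 0.22 kg), on the axis of its upright handle block, 24 mm (x) by 30 mm (y), which reaches from 25 mm below this point to 21 mm above it. Below the handle is a shoulder plate 48 by 78 mm, 10 mm thick, and below that the blade. At the start it hangs upright in the rack by its shoulder. Axes x, y as the rack's, z up.
- wedge_foot (a point): Middle of the blade's foot face, 87 mm below wedge_handle and 9 mm to its -x. Blade 52 mm tall, 60 mm wide (y), 12 mm thick at the foot. Its -x face is upright (15 mm from the handle axis); its +x face slopes: 3.6 mm thicker per 10 mm up, about 30 mm at the shoulder. With the -x face on the backstop it jams with the bar flush when its foot is about 11 mm above the bay floor.
- rack: Dark wooden rack block fixed to the table, 80 mm (x) by 100 mm (y) by 62 mm tall, with a 38 by 66 mm slot in which the wedge's blade hangs (lift straight up by more than 55 mm to clear). Origin: centre of its underside; x within 0.5 rad of the robot's x.
- jar0_rim (a point): Centre of the mouth of an open amber glass jar, 64 mm across, 58 mm tall. Bystander.
- jar1_rim (a point): Centre of the mouth of an open amber glass jar, 64 mm across, 58 mm tall. Bystander.
- jar2_rim (a point): Centre of the mouth of an open amber glass jar, 64 mm across, 58 mm tall. Bystander.
- stamp: Brass soap stamp standing on the table, 48 mm across, 76 mm tall; origin at the centre of its foot. Bystander.
Mind the look-alikes: they are no part of the job. What is shaped like the part that bears bar_narrow but pink is not meant.

How it is judged:
By the outcome, as a careful person would: the job done as asked, in the order asked, and still so for the second after the job is handed in, while the arm keeps its last pose, push and grip.
It also fails if it takes over 38 s, if anything falls off the work surface, if the arm or the gripper's body presses on something with over 40 N, if the wrist force passes 120 N, or if a joint passes its speed limit or range.

## Working session

There is one attempt and no reset: what is moved stays moved. The work goes in short steps, Python scripts to look and compute and a tool call to move; the robot and the scene stay as the last step left them, time stands still between calls to the robot, and variables do not carry over. Pictures are saved under pics/ and viewed, at most 10 in all, crops included, and the job is handed in when it is done.

Besides the shell and the picture viewer there is one more tool, called by a JSON object that holds its "name" and its "arguments", one argument or row to a line. servo_tool: Moves the arm, as the interface text tells. Its arguments: {"type":"object","properties":{"moves":{"type":"array","items":{"type":"array"}}},"required":["moves"]}

```bash
mkdir -p pics; ls; cat > h.py <<'E'
import numpy as np,cv2
from rig import env
def K(c):
    f=c["image"].shape[0]/2/np.tan(np.radians(c["fovy"])/2); return f,c["cx"],c["cy"]
def ext(c,o=None):
    if "mount" in c and c.get("R") is None:
        M=np.array(c["mount"]);Rt=np.array(o["orientation"]).reshape(3,3);p=np.array(o["tcp_pos"])
        Rw=Rt@M[:3,:3]; tw=Rt@M[:3,3]+p
        return Rw.T,-Rw.T@tw
    return np.array(c["R"]),np.array(c["t"])
def ray(c,uv,z,o=None):
    f,cx,cy=K(c);R,t=ext(c,o);C=-R.T@t
    uv=np.atleast_2d(np.array(uv,float))
    d=np.c_[(uv[:,0]-cx)/f,(uv[:,1]-cy)/f,np.ones(len(uv))]@R
    s=(z-C[2])/d[:,2]; return C+d*s[:,None]
def proj(c,X,o=None):
    f,cx,cy=K(c);R,t=ext(c,o);q=np.atleast_2d(X)@R.T+t
    return np.c_[f*q[:,0]/q[:,2]+cx,f*q[:,1]/q[:,2]+cy]
def snap(name,fn):
    o=env.get_obs();c=env.read_camera(name)
    cv2.imwrite("pics/"+fn,c["image"][:,:,::-1]);return c,o
E
python3 - <<'E'
from h import *
a=[]
for n in("scene","top"):
    c,o=snap(n,n+"0.png");a.append(c["image"])
    R,t=ext(c,o);print(n,c["fovy"],c["cx"],c["cy"],-R.T@t)
print(env.grip_depth,o)
E
```

```text
pics
scene 48.255742311384196 277.6259578441548 204.60908355539385 [1.29267317 0.28562623 0.61183202]
top 42.41726338002496 285.7910882157554 211.7739876254471 [0.35408983 0.110262   1.17383611]
0.1547 {'t': 0.05, 'qpos': array([-1.16492022e+00,  2.64725099e-01,  1.60535170e+00, -2.74222654e-05,
        1.27369270e+00, -3.68875082e-02]), 'qd': array([ 0.00170133, -0.00013629, -0.00242724, -0.00012134,  0.00096391,
       -0.00040083]), 'joint_efforts': array([ 5.19153309e-04, -5.17023504e+01, -3.68842828e+01, -1.84399837e-04,
        7.08836815e-03, -2.94043241e-05]), 'tcp_pos': array([ 0.28906359, -0.60959774,  0.40339255]), 'orientation': array([[ 9.03567649e-01,  4.28444539e-01, -8.83558943e-04],
       [ 4.28445447e-01, -9.03565460e-01,  1.98963408e-03],
       [ 5.40945147e-05, -2.17632580e-03, -9.99997630e-01]]), 'wrist_force': array([ 0.33177721,  0.53436398, -0.26492709]), 'moment': array([-0.04260907,  0.03040306,  0.00161737]), 'finger_force': 0.0, 'grip_width': 1.0004759768116673}
```

View pics/top0.png

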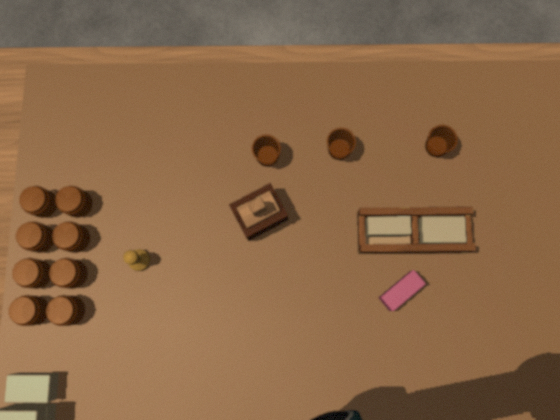

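View pics/scene0.png

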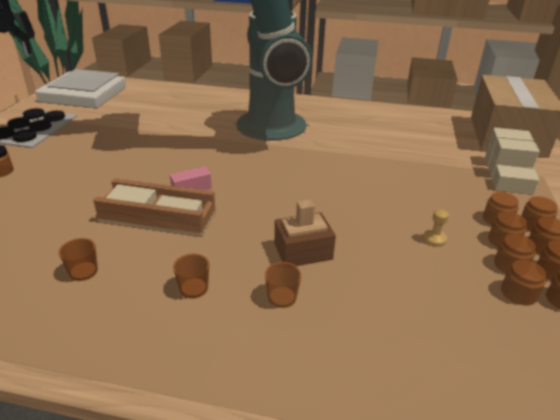

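The top view shows the jig at about (417,230), with the narrow bar in its left bay and a gap on the robot side at about (389,240). The rack and wedge are at (260,212), rotated, with the jars above, the stamp at (137,260) and the pink decoy at (403,290). Next I convert these to coarse world positions.

```bash
python3 - <<'E'
from h import *
np.set_printoptions(precision=4,suppress=True)
c,o=snap("top","top1.png")
print("right/down dirs",ray(c,[[285,211],[385,211],[285,311]],0))
print("jig corners",ray(c,[[359,209],[472,208],[476,251],[359,253]],.058))
print("rack top corners",ray(c,[[231,208],[270,186],[289,215],[250,238]],.062))
print("handle",ray(c,[[258,206]],.14))
print("jars",ray(c,[[266,144],[341,137],[442,135]],.058),"stamp",ray(c,[[130,257]],.076))
im=cv2.resize(c["image"][170:270,215:485],None,fx=2.9,fy=2.9,interpolation=cv2.INTER_CUBIC)
cv2.imwrite("pics/crop1.png",im[:,:,::-1])
w,o=snap("wrist","w0.png");print(w.keys(),w["mount"],w["fovy"])
E
```

```text
right/down dirs [[ 0.5771  0.137   0.    ]
 [ 0.5768 -0.0831  0.    ]
 [ 0.3599  0.1363  0.    ]]
jig corners [[ 0.5701 -0.0194  0.058 ]
 [ 0.5719 -0.2546  0.058 ]
 [ 0.4819 -0.2573  0.058 ]
 [ 0.4777 -0.0173  0.058 ]]
rack top corners [[0.5718 0.2489 0.062 ]
 [0.6191 0.1674 0.062 ]
 [0.5568 0.1272 0.062 ]
 [0.5084 0.208  0.062 ]]
handle [[0.5605 0.1865 0.14  ]]
jars [[ 0.7128  0.177   0.058 ]
 [ 0.7279  0.0157  0.058 ]
 [ 0.7314 -0.2004  0.058 ]] stamp [[0.4673 0.452  0.076 ]]
dict_keys(['image', 'fovy', 'cx', 'cy', 'mount']) [[ 0.0001 -0.9657 -0.2595  0.0667]
 [ 1.      0.0006 -0.0017  0.0001]
 [ 0.0018 -0.2595  0.9657  0.0305]
 [ 0.      0.      0.      1.    ]] 67.70121028634628
```

View pics/crop1.png

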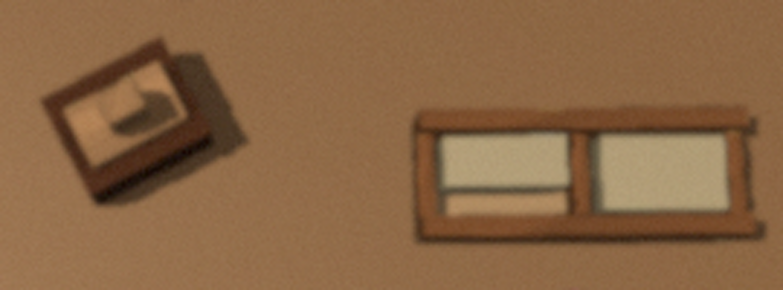

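The narrow bar is in the +y bay, with its gap on the robot side. The rack is yawed by about +0.5 rad. I'll look at the jig with the wrist camera on the way to the rack.

{"name": "servo_tool", "arguments": {
  "moves": [
    [[0.033, -0.025, 0], 0, -1],
    [[0.033, -0.025, 0], 0, -1],
    [[0.033, -0.025, 0], 0, -1],
    [[0.033, -0.025, 0], 0, -1],
    [[0.033, -0.025, 0], 0, -1],
    [[0.033, -0.025, 0], 0, -1],
    [[0.033, -0.025, 0], 0, -1],
    [[0.033, -0.025, 0], 0, -1],
    [[0.033, -0.025, 0], 0, -1],
    [[0.033, -0.025, 0], 0, -1],
    [[0.033, -0.025, 0], 0, -1],
    [[0.033, -0.025, 0], 0, -1]
  ]
}}

```text
t: 1.2
tcp_pos: [0.5188, -0.1672, 0.4048]
orientation: [[0.904, 0.428, 0.0], [0.428, -0.904, -0.0], [0.0, 0.0, -1.0]]
wrist_force: [1.0, -1.0, 1.1]
grip_width: 0.998
finger_force: 0.0
```

{"name": "servo_tool", "arguments": {
  "moves": [
    [[0, 0, 0.01], -7, -1],
    [[0, 0, 0.01], -7, -1],
    [[0, 0, 0.01], -7, -1],
    [[0, 0, 0.01], -7, -1],
    [[0, 0, 0.01], -7, -1],
    [[0, 0, 0.01], -7, -1],
    [[0, 0, 0.01], -7, -1],
    [[0, 0, 0.01], -7, -1],
    [[0, 0, 0.01], -7, -1],
    [[0, 0, 0], -2.3, -1],
    [[0, 0, 0], 0, -1],
    [[0, 0, 0], 0, -1]
  ]
}}

```text
t: 2.2
tcp_pos: [0.5184, -0.1692, 0.3146]
orientation: [[-0.01, 1.0, -0.0], [1.0, 0.01, 0.0], [0.0, -0.0, -1.0]]
wrist_force: [0.3, 0.2, -0.0]
grip_width: 1.0
finger_force: 0.0
```

```bash
python3 - <<'E'
from h import *
np.set_printoptions(precision=4,suppress=True)
c,o=snap("wrist","w1.png");print(o["t"],o["tcp_pos"],o["orientation"],o["qpos"])
E
```

```text
2.2 [ 0.5184 -0.1692  0.3146] [[-0.0102  0.9999 -0.0003]
 [ 0.9999  0.0102  0.0001]
 [ 0.0001 -0.0003 -1.    ]] [-0.3611  0.095   1.9757 -0.      1.0712 -0.3713]
```

View pics/w1.png

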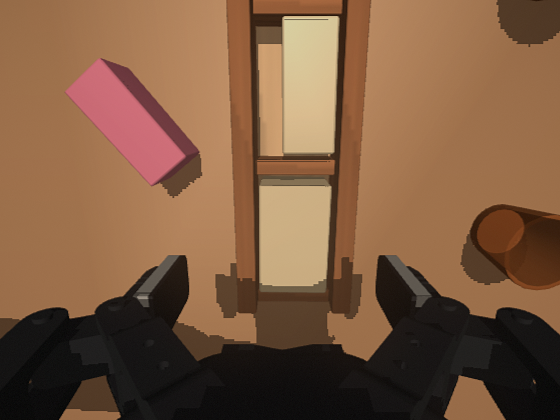

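The wrist picture (up is +y, right is +x) shows the narrow bar in the upper bay at (283–338, 15–153), with the gap at (258–283). The wide bar is in the lower bay. The jig's outer edges run x≈228–370. Next I fit the edges.

```bash
python3 - <<'E'
from h import *
np.set_printoptions(precision=4,suppress=True)
c,o=snap("wrist","w2.png")
im=cv2.GaussianBlur(c["image"],(1,5),0).astype(int)
for r in (60,100,130,200,240):
    row=im[r,215:385]; d=np.abs(np.diff(row,axis=0)).sum(1)
    pk=[i+215 for i in range(1,len(d)-1) if d[i]>28 and d[i]>=d[i-1] and d[i]>d[i+1]]
    print(r,[(p,round(float(ray(c,[[p+1,r+.5]],.058,o)[0,0]),4),round(float(ray(c,[[p+1,r+.5]],.054,o)[0,0]),4),int(d[p-215])) for p in pk])
print("y rows",ray(c,[[300,15],[300,153],[300,161],[300,174],[300,292],[300,304]],.04,o)[:,1])
print("bar corners",ray(c,[[283,16],[338,16],[336,153],[283,153]],.054,o))
E
```

```text
60 [(227, 0.4826, 0.482, 104), (249, 0.4972, 0.4969, 102), (255, 0.5012, 0.5009, 78), (257, 0.5026, 0.5023, 175), (280, 0.5178, 0.5178, 105), (282, 0.5192, 0.5192, 106), (336, 0.5551, 0.5557, 175), (343, 0.5597, 0.5605, 116), (365, 0.5744, 0.5754, 107)]
100 [(228, 0.4824, 0.4818, 89), (250, 0.4975, 0.4971, 96), (256, 0.5016, 0.5013, 47), (258, 0.503, 0.5027, 147), (280, 0.5181, 0.5181, 89), (283, 0.5201, 0.5202, 75), (334, 0.5551, 0.5558, 177), (341, 0.5599, 0.5607, 91), (363, 0.575, 0.576, 78)]
130 [(230, 0.4832, 0.4825, 88), (251, 0.4979, 0.4975, 87), (256, 0.5014, 0.5011, 67), (258, 0.5028, 0.5026, 137), (280, 0.5183, 0.5183, 96), (283, 0.5204, 0.5204, 64), (334, 0.5562, 0.5569, 179), (340, 0.5604, 0.5612, 68), (361, 0.5752, 0.5762, 75)]
200 [(232, 0.4831, 0.4824, 91), (252, 0.4979, 0.4976, 87), (258, 0.5024, 0.5021, 165), (329, 0.5552, 0.5559, 169), (336, 0.5604, 0.5612, 89), (356, 0.5753, 0.5763, 78)]
240 [(234, 0.4836, 0.483, 75), (253, 0.4983, 0.4979, 89), (258, 0.5021, 0.5018, 221), (327, 0.5553, 0.5559, 172), (334, 0.5607, 0.5614, 95), (353, 0.5753, 0.5763, 71)]
y rows [-0.03   -0.1247 -0.1309 -0.141  -0.2444 -0.2562]
bar corners [[ 0.5189 -0.0349  0.054 ]
 [ 0.5549 -0.0345  0.054 ]
 [ 0.5585 -0.1232  0.054 ]
 [ 0.5199 -0.1236  0.054 ]]
```

{"name": "servo_tool", "arguments": {
  "moves": [
    [[0.033, 0.008, -0.005], 0, -1],
    [[0.033, 0.008, -0.005], 0, -1],
    [[0.033, 0.008, -0.005], 0, -1],
    [[0.033, 0.008, -0.005], 0, -1],
    [[0.033, 0.008, -0.005], 0, -1],
    [[0.033, 0.008, -0.005], 0, -1],
    [[0.033, 0.008, -0.005], 0, -1],
    [[0.033, 0.008, -0.005], 0, -1],
    [[0.033, 0.008, -0.005], 0, -1]
  ]
}}

```text
t: 3.05
tcp_pos: [0.5872, 0.1304, 0.3607]
orientation: [[-0.011, 1.0, 0.001], [1.0, 0.011, 0.0], [0.0, 0.001, -1.0]]
wrist_force: [0.1, -0.8, -0.2]
grip_width: 0.999
finger_force: 0.0
```

{"name": "servo_tool", "arguments": {
  "moves": [
    [[0, 0, 0], -7, -1],
    [[0, 0, 0], -7, -1],
    [[0, 0, 0], -7, -1],
    [[0, 0, 0], -7, -1],
    [[0, 0, 0], 0, -1],
    [[0, 0, 0], 0, -1]
  ]
}}

```text
t: 3.55
tcp_pos: [0.5871, 0.1287, 0.3601]
orientation: [[-0.476, 0.879, 0.001], [0.879, 0.476, 0.0], [-0.0, 0.001, -1.0]]
wrist_force: [0.6, -0.3, -0.2]
grip_width: 0.997
finger_force: 0.0
```

```bash
python3 - <<'E'
from h import *
np.set_printoptions(precision=4,suppress=True)
c,o=snap("wrist","w3.png");print(o["t"],o["tcp_pos"],o["orientation"])
cv2.imwrite("pics/w3.png",c["image"][:,:,::-1])
np.savez("w3",**c,pos=o["tcp_pos"],ori=o["orientation"])
E
```

```text
3.55 [0.5871 0.1287 0.3601] [[-0.4764  0.8792  0.0007]
 [ 0.8792  0.4764  0.0001]
 [-0.0002  0.0007 -1.    ]]
```

View pics/w3.png

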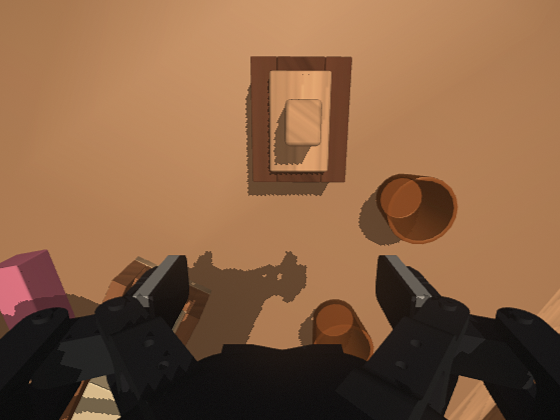

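The wrist picture shows the wedge's handle top at (286–321, 99–145), the shoulder at (270–331, 71–172) and the rack at (248–351, 57–182). Next I cast rays.

```bash
python3 - <<'E'
from h import *
np.set_printoptions(precision=4,suppress=True)
d=np.load("w3.npz");c={k:(d[k] if k in("image","mount") else float(d[k])) for k in("image","fovy","cx","cy","mount")}
o=dict(orientation=d["ori"],tcp_pos=d["pos"]);Rt=d["ori"]
def T(uv,z): return (ray(c,uv,z,o)-d["pos"])@Rt   # tool coords
r=T([[251,57],[352,57],[345.5,182],[248,182]],.062);print("rack",r,r.mean(0))
s=T([[271,71],[331,71],[327.5,172],[269.5,172]],.072);print("shoulder",s,s.mean(0))
h=T([[287,99],[321.5,99],[320.5,145],[286,145]],.118);print("handle",h,h.mean(0))
im=cv2.resize(c["image"][50:190,235:365],None,fx=4,fy=4,interpolation=cv2.INTER_NEAREST);cv2.imwrite("pics/c3.png",im[:,:,::-1])
E
```

```text
rack [[ 0.1162 -0.023   0.2981]
 [ 0.1163  0.0562  0.2981]
 [ 0.0169  0.0563  0.2981]
 [ 0.017  -0.0282  0.2981]] [0.0666 0.0153 0.2981]
shoulder [[ 0.1046 -0.0071  0.2881]
 [ 0.1046  0.0386  0.2881]
 [ 0.0272  0.0389  0.2881]
 [ 0.0272 -0.0091  0.2881]] [0.0659 0.0153 0.2881]
handle [[0.081  0.0044 0.2421]
 [0.081  0.0265 0.2421]
 [0.0521 0.0267 0.2421]
 [0.0521 0.0038 0.2421]] [0.0666 0.0153 0.2421]
```

View pics/c3.png

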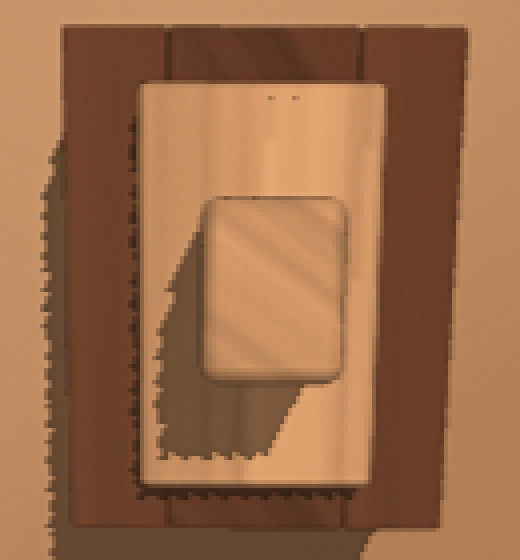

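{"name": "servo_tool", "arguments": {
  "moves": [
    [[0.033, 0.008, 0], 0, -1],
    [[0.0335, 0.0075, 0], 0, -1],
    [[0, 0, 0.018], 0, -1],
    [[0, 0, 0.018], 0, -1],
    [[0, 0, 0.018], 0, -1],
    [[0, 0, 0.018], 0, -1],
    [[0, 0, 0.018], 0, -1],
    [[0, 0, 0.018], 0, -1],
    [[0, 0, 0], 0, -1],
    [[0, 0, 0], 0, -1]
  ]
}}

```text
t: 4.43
tcp_pos: [0.5682, 0.1942, 0.2507]
orientation: [[-0.478, 0.878, -0.003], [0.878, 0.478, -0.001], [0.001, -0.003, -1.0]]
wrist_force: [0.1, 0.4, 1.2]
grip_width: 0.995
finger_force: 0.0
```

{"name": "servo_tool", "arguments": {
  "moves": [
    [[0, 0, 0], 0, 1],
    [[0, 0, 0], 0, 1],
    [[0, 0, 0], 0, 1],
    [[0, 0, 0], 0, 1],
    [[0, 0, 0], 0, 1],
    [[0, 0, 0], 0, 1],
    [[0, 0, 0], 0, 1],
    [[0, 0, 0], 0, 1],
    [[0, 0, 0], 0, 1],
    [[0, 0, 0], 0, 1],
    [[0, 0, 0], 0, 1],
    [[0, 0, 0], 0, 1]
  ]
}}

```text
t: 5.43
tcp_pos: [0.5691, 0.1946, 0.2527]
orientation: [[-0.48, 0.877, 0.001], [0.877, 0.48, 0.0], [-0.0, 0.001, -1.0]]
wrist_force: [-2.1, 0.7, 6.3]
grip_width: 0.276
finger_force: 59.8
```

{"name": "servo_tool", "arguments": {
  "moves": [
    [[0, 0, -0.005], 0, 1],
    [[0, 0, -0.01], 0, 1],
    [[0, 0, -0.01], 0, 1],
    [[0, 0, -0.01], 0, 1],
    [[0, 0, -0.01], 0, 1],
    [[0, 0, -0.01], 0, 1],
    [[0, 0, -0.01], 0, 1],
    [[0, 0, -0.01], 0, 1],
    [[0, 0, -0.01], 0, 1],
    [[0, 0, -0.01], 0, 1],
    [[0, 0, 0], 0, 1],
    [[0, 0, 0], 0, 1]
  ]
}}

```text
t: 6.43
tcp_pos: [0.569, 0.1945, 0.3478]
orientation: [[-0.48, 0.877, 0.002], [0.877, 0.48, 0.001], [-0.0, 0.002, -1.0]]
wrist_force: [0.1, 0.7, -2.5]
grip_width: 0.271
finger_force: 59.0
```

{"name": "servo_tool", "arguments": {
  "moves": [
    [[0, 0, 0], 7, 1],
    [[0, 0, 0], 7, 1],
    [[0, 0, 0], 7, 1],
    [[0, 0, 0], 7, 1],
    [[0, 0, 0], 0.3, 1],
    [[0, 0, 0], 0, 1]
  ]
}}

```text
t: 6.93
tcp_pos: [0.5684, 0.1943, 0.3458]
orientation: [[-0.01, 1.0, -0.001], [1.0, 0.01, -0.0], [-0.0, -0.001, -1.0]]
wrist_force: [-0.5, 0.4, -1.8]
grip_width: 0.277
finger_force: 59.0
```

{"name": "servo_tool", "arguments": {
  "moves": [
    [[-0.014, -0.003, 0], 0, 1],
    [[-0.027, -0.0055, 0], 0, 1],
    [[-0.027, -0.0055, 0], 0, 1],
    [[-0.027, -0.0055, 0], 0, 1],
    [[-0.027, -0.0055, 0], 0, 1],
    [[-0.027, -0.0055, 0], 0, 1],
    [[-0.027, -0.0055, 0], 0, 1],
    [[-0.027, -0.0055, 0], 0, 1],
    [[-0.027, -0.0055, 0], 0, 1],
    [[-0.027, -0.0055, 0], 0, 1],
    [[-0.017, -0.003, 0], 0, 1],
    [[0, 0, 0], 0, 1]
  ]
}}

```text
t: 7.93
tcp_pos: [0.5138, -0.0831, 0.3465]
orientation: [[-0.006, 1.0, -0.001], [1.0, 0.006, -0.002], [-0.002, -0.001, -1.0]]
wrist_force: [0.9, 0.1, -2.9]
grip_width: 0.275
finger_force: 59.0
```

{"name": "servo_tool", "arguments": {
  "moves": [
    [[0, 0, 0.007], 0, 1],
    [[0, 0, 0.007], 0, 1],
    [[0, 0, 0.007], 0, 1],
    [[0, 0, 0], 0, 1],
    [[0, 0, 0], 0, 1]
  ]
}}

```text
t: 8.35
tcp_pos: [0.5146, -0.079, 0.3243]
orientation: [[-0.008, 1.0, -0.003], [1.0, 0.008, 0.001], [0.001, -0.003, -1.0]]
wrist_force: [-0.6, 0.3, -1.1]
grip_width: 0.276
finger_force: 59.0
```

```bash
python3 - <<'E'
from h import *
np.set_printoptions(precision=4,suppress=True)
c,o=snap("wrist","w4.png");print(o["t"],o["tcp_pos"],o["orientation"],o["qpos"],o["moment"])
p=o["tcp_pos"];zf=p[2]-.1547-.087
print("expected foot corners",zf,proj(c,[[p[0]-.015,p[1]+.03,zf],[p[0]-.003,p[1]+.03,zf]],o), "shoulder",proj(c,[[p[0]-.024,p[1]+.039,zf+.062],[p[0]+.024,p[1]+.039,zf+.062]],o))
E
```

```text
8.35 [ 0.5146 -0.079   0.3243] [[-0.0082  1.     -0.0026]
 [ 1.      0.0082  0.0006]
 [ 0.0006 -0.0026 -1.    ]] [-0.2002  0.0391  2.0159  0.0001  1.0893 -0.2084] [-0.0342  0.0179 -0.0143]
expected foot corners 0.082626828724393 [[259.9242 178.7471]
 [277.5245 178.8971]] shoulder [[232.1607 181.8347]
 [331.524  182.6813]]
```

View pics/w4.png

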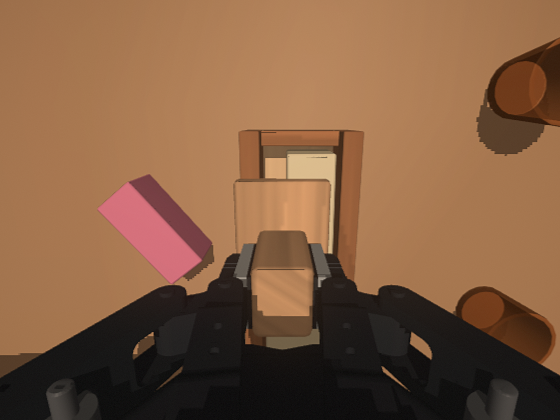

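The picture shows the wedge upright over the upper bay: shoulder at 235–330 (row 180), backstop inner edge at about 262 and bar edge at about 287. That matches the projection. I'll do one quick ray check of the gap before inserting.

```bash
python3 - <<'E'
from h import *
np.set_printoptions(precision=4,suppress=True)
c,o=snap("wrist","w5.png");print(o["tcp_pos"],o["orientation"][:,2])
im=cv2.GaussianBlur(c["image"],(1,3),0).astype(int)
for r in (146,165,172):
    d=np.abs(np.diff(im[r,225:375],axis=0)).sum(1)
    print(r,[(i+226,round(float(ray(c,[[i+226,r+.5]],.058,o)[0,0]),4),int(d[i])) for i in range(1,148) if d[i]>28 and d[i]>=d[i-1] and d[i]>d[i+1]])
E
```

```text
[ 0.5149 -0.0791  0.325 ] [-0.0012  0.0003 -1.    ]
146 [(238, 0.4824, 77), (258, 0.4973, 91), (262, 0.5003, 75), (332, 0.5523, 55), (342, 0.5597, 102), (362, 0.5746, 84)]
165 [(238, 0.482, 80), (258, 0.4971, 95), (262, 0.5001, 64), (264, 0.5017, 185), (285, 0.5175, 147), (287, 0.519, 108), (334, 0.5545, 187), (341, 0.5598, 103), (361, 0.5749, 69)]
172 [(239, 0.4826, 59), (258, 0.4971, 90), (264, 0.5016, 192), (285, 0.5176, 147), (287, 0.5191, 110), (334, 0.5548, 182), (341, 0.5601, 79), (360, 0.5745, 82)]
```

{"name": "servo_tool", "arguments": {
  "moves": [
    [[0, 0, 0.005], 0, 1],
    [[0, 0, 0.005], 0, 1],
    [[0, 0, 0.005], 0, 1],
    [[0, 0, 0.005], 0, 1],
    [[0, 0, 0.005], 0, 1],
    [[0, 0, 0.005], 0, 1],
    [[0, 0, 0.005], 0, 1],
    [[0, 0, 0.005], 0, 1],
    [[0, 0, 0], 0, 1],
    [[0, 0, 0], 0, 1]
  ]
}}

```text
t: 9.28
tcp_pos: [0.5148, -0.0799, 0.2851]
orientation: [[-0.006, 1.0, -0.001], [1.0, 0.006, 0.0], [0.0, -0.001, -1.0]]
wrist_force: [-0.3, -0.4, -1.5]
grip_width: 0.277
finger_force: 59.0
```

{"name": "servo_tool", "arguments": {
  "moves": [
    [[0, -0.001, 0], 0, 1],
    [[0, -0.0005, 0], 0, 1],
    [[0, 0, 0], 0, 1],
    [[0, 0, 0], 0, 1],
    [[0, 0, 0], 0, 1]
  ]
}}

```text
t: 9.7
tcp_pos: [0.5136, -0.0799, 0.286]
orientation: [[-0.006, 1.0, 0.001], [1.0, 0.006, -0.0], [-0.0, 0.001, -1.0]]
wrist_force: [0.6, 0.4, -2.0]
grip_width: 0.274
finger_force: 59.0
```

{"name": "servo_tool", "arguments": {
  "moves": [
    [[0, -0.0005, 0], 0, 1],
    [[0, -0.0005, 0], 0, 1],
    [[0, 0, 0], 0, 1],
    [[0, 0, 0], 0, 1],
    [[0, 0, 0], 0, 1],
    [[0, 0, 0], 0, 1]
  ]
}}

```text
t: 10.2
tcp_pos: [0.5125, -0.0799, 0.2857]
orientation: [[-0.006, 1.0, -0.0], [1.0, 0.006, -0.0], [-0.0, -0.0, -1.0]]
wrist_force: [-1.0, 0.3, -2.7]
grip_width: 0.273
finger_force: 59.0
```

{"name": "servo_tool", "arguments": {
  "moves": [
    [[0, 0, 0.002], 0, 1],
    [[0, 0, 0.002], 0, 1],
    [[0, 0, 0.002], 0, 1],
    [[0, 0, 0.002], 0, 1],
    [[0, 0, 0.002], 0, 1],
    [[0, 0, 0], 0, 1],
    [[0, 0, 0], 0, 1],
    [[0, 0, 0], 0, 1]
  ]
}}

```text
t: 10.87
tcp_pos: [0.5125, -0.0799, 0.2757]
orientation: [[-0.006, 1.0, -0.0], [1.0, 0.006, 0.0], [0.0, -0.0, -1.0]]
wrist_force: [-0.3, 0.8, -2.3]
grip_width: 0.273
finger_force: 59.0
```

{"name": "servo_tool", "arguments": {
  "moves": [
    [[0, 0, 0.0015], 0, 1],
    [[0, 0, 0.0015], 0, 1],
    [[0, 0, 0.0015], 0, 1],
    [[0, 0, 0.0015], 0, 1],
    [[0, 0, 0], 0, 1],
    [[0, 0, 0], 0, 1],
    [[0, 0, 0], 0, 1]
  ]
}}

```text
t: 11.45
tcp_pos: [0.5124, -0.0799, 0.2695]
orientation: [[-0.006, 1.0, -0.0], [1.0, 0.006, 0.0], [0.0, -0.0, -1.0]]
wrist_force: [-1.6, 0.5, -2.7]
grip_width: 0.275
finger_force: 59.3
```

{"name": "servo_tool", "arguments": {
  "moves": [
    [[0, 0, 0.0015], 0, 1],
    [[0, 0, 0.0015], 0, 1],
    [[0, 0, 0.001], 0, 1],
    [[0, 0, 0], 0, 1],
    [[0, 0, 0], 0, 1],
    [[0, 0, 0], 0, 1]
  ]
}}

```text
t: 11.95
tcp_pos: [0.5125, -0.0799, 0.2656]
orientation: [[-0.006, 1.0, 0.0], [1.0, 0.006, 0.0], [0.0, 0.0, -1.0]]
wrist_force: [-1.2, -0.2, -1.8]
grip_width: 0.273
finger_force: 59.4
```

{"name": "servo_tool", "arguments": {
  "moves": [
    [[0, 0, 0.001], 0, 1],
    [[0, 0, 0.001], 0, 1],
    [[0, 0, 0], 0, 1],
    [[0, 0, 0], 0, 1],
    [[0, 0, 0], 0, 1]
  ]
}}

```text
t: 12.37
tcp_pos: [0.5122, -0.0799, 0.2635]
orientation: [[-0.007, 1.0, -0.001], [1.0, 0.007, 0.0], [0.0, -0.001, -1.0]]
wrist_force: [-3.9, -0.5, 1.1]
grip_width: 0.274
finger_force: 59.4
```

{"name": "servo_tool", "arguments": {
  "moves": [
    [[0, 0, 0.001], 0, 1],
    [[0, 0, 0], 0, 1],
    [[0, 0, 0], 0, 1],
    [[0, 0, 0], 0, 1]
  ]
}}

```text
t: 12.7
tcp_pos: [0.5121, -0.0799, 0.2628]
orientation: [[-0.007, 1.0, -0.001], [1.0, 0.007, 0.0], [0.0, -0.001, -1.0]]
wrist_force: [-4.4, 0.2, 3.6]
grip_width: 0.271
finger_force: 59.8
```

{"name": "servo_tool", "arguments": {
  "moves": [
    [[0, 0, 0.001], 0, 1],
    [[0, 0, 0], 0, 1],
    [[0, 0, 0], 0, 1],
    [[0, 0, 0], 0, 1]
  ]
}}

```text
t: 13.03
tcp_pos: [0.5122, -0.0799, 0.2626]
orientation: [[-0.007, 1.0, -0.001], [1.0, 0.007, 0.0], [0.0, -0.001, -1.0]]
wrist_force: [-7.7, -0.6, 8.9]
grip_width: 0.277
finger_force: 60.5
```

{"name": "servo_tool", "arguments": {
  "moves": [
    [[0, -0.0005, 0.001], 0, 1],
    [[0, 0, 0], 0, 1],
    [[0, 0, 0], 0, 1],
    [[0, 0, 0], 0, 1]
  ]
}}

```text
t: 13.37
tcp_pos: [0.512, -0.08, 0.2625]
orientation: [[-0.007, 1.0, -0.0], [1.0, 0.007, -0.0], [-0.0, -0.0, -1.0]]
wrist_force: [-8.6, 0.7, 12.9]
grip_width: 0.277
finger_force: 61.0
```

{"name": "servo_tool", "arguments": {
  "moves": [
    [[0, -0.0005, 0.001], 0, 1],
    [[0, 0, 0.001], 0, 1],
    [[0, 0, 0], 0, 1],
    [[0, 0, 0], 0, 1],
    [[0, 0, 0], 0, 1]
  ]
}}

```text
t: 13.78
tcp_pos: [0.5118, -0.08, 0.2621]
orientation: [[-0.007, 1.0, 0.0], [1.0, 0.007, -0.0], [-0.0, 0.0, -1.0]]
wrist_force: [-12.0, 2.0, 21.7]
grip_width: 0.281
finger_force: 62.3
```

{"name": "servo_tool", "arguments": {
  "moves": [
    [[0, 0, 0.001], 0, 1],
    [[0, 0, 0.001], 0, 1],
    [[0, 0, 0], 0, 1],
    [[0, 0, 0], 0, 1],
    [[0, 0, 0], 0, 1]
  ]
}}

```text
t: 14.2
tcp_pos: [0.5119, -0.08, 0.2619]
orientation: [[-0.007, 1.0, 0.0], [1.0, 0.007, -0.0], [-0.0, 0.0, -1.0]]
wrist_force: [-17.5, 1.6, 34.3]
grip_width: 0.276
finger_force: 63.9
```

{"name": "servo_tool", "arguments": {
  "moves": [
    [[0, -0.0007, 0.0005], 0, 1],
    [[0, -0.0007, 0.0005], 0, 1],
    [[0, 0, 0], 0, 1],
    [[0, 0, 0], 0, 1],
    [[0, 0, 0], 0, 1],
    [[0, 0, 0], 0, 1]
  ]
}}

```text
t: 14.7
tcp_pos: [0.5113, -0.08, 0.2617]
orientation: [[-0.006, 1.0, 0.003], [1.0, 0.006, -0.0], [-0.0, 0.003, -1.0]]
wrist_force: [-14.7, 2.4, 35.5]
grip_width: 0.271
finger_force: 63.8
```

```bash
python3 - <<'E'
from h import *
np.set_printoptions(precision=4,suppress=True)
c,o=snap("wrist","w6.png");print(o["t"],o["tcp_pos"],o["wrist_force"],o["moment"])
im=cv2.GaussianBlur(c["image"],(1,3),0).astype(int)
s,_=snap("scene","s6.png");t,_=snap("top","t6.png")
a=c["image"][100:300,190:390];b=s["image"][160:260,80:230];d=t["image"][190:270,340:490]
out=np.hstack([cv2.resize(a,(400,400)),cv2.resize(np.vstack([b,d]),(330,400),interpolation=cv2.INTER_CUBIC)])
cv2.imwrite("pics/m6.png",out[:,:,::-1])
E
```

```text
14.7 [ 0.5113 -0.08    0.2617] [-14.6835   2.4237  35.4985] [ 0.5773  2.959  -0.0451]
```

View pics/m6.png

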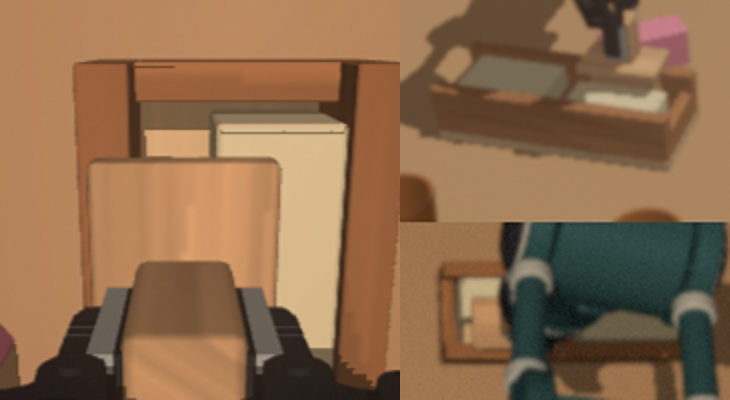

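The picture shows the blade in the gap and the bar's right edge meeting the fence's dark inner face. I'll check flushness in numbers.

```bash
python3 - <<'E'
from h import *
c,o=snap("wrist","w7.png");print(o["t"],o["wrist_force"],o["tcp_pos"])
im=cv2.GaussianBlur(c["image"],(1,3),0).astype(int)
for r in (168,178,200,225,250):
    d=np.abs(np.diff(im[r,220:400],axis=0)).sum(1)
    print(r,"y%.3f"%ray(c,[[360,r]],.054,o)[0,1],[(i+221,*[round(float(ray(c,[[i+221,r+.5]],z,o)[0,0]),4) for z in(.054,.058)],int(d[i])) for i in range(1,178) if d[i]>28 and d[i]>=d[i-1] and d[i]>d[i+1]])
E
```

```text
14.85 [-15.92024897   2.10125776  35.31387973] [ 0.51132216 -0.08004339  0.26170249]
168 y-0.038 [(228, 0.4819, 0.4826, 66), (254, 0.4966, 0.497, 87), (260, 0.5, 0.5003, 65), (263, 0.5017, 0.5019, 139), (295, 0.5199, 0.5197, 136), (298, 0.5216, 0.5213, 165), (364, 0.559, 0.558, 177), (367, 0.5607, 0.5596, 77), (393, 0.5755, 0.5741, 75)]
178 y-0.044 [(228, 0.4817, 0.4823, 91), (255, 0.4971, 0.4974, 47), (261, 0.5005, 0.5008, 43), (263, 0.5017, 0.5019, 55), (276, 0.5091, 0.5092, 45), (295, 0.52, 0.5198, 74), (298, 0.5217, 0.5215, 99), (326, 0.5377, 0.5371, 44), (361, 0.5577, 0.5567, 34), (364, 0.5595, 0.5584, 180), (366, 0.5606, 0.5595, 99), (392, 0.5755, 0.5741, 86)]
200 y-0.057 [(229, 0.4818, 0.4824, 79), (233, 0.4841, 0.4847, 54), (235, 0.4853, 0.4858, 53), (330, 0.5406, 0.5399, 164), (362, 0.5593, 0.5582, 174), (364, 0.5604, 0.5593, 74), (390, 0.5756, 0.5742, 83)]
225 y-0.072 [(230, 0.4818, 0.4825, 87), (235, 0.4848, 0.4854, 56), (329, 0.5407, 0.54, 161), (360, 0.5592, 0.5581, 169), (363, 0.561, 0.5599, 81), (388, 0.5759, 0.5744, 77)]
250 y-0.088 [(231, 0.4818, 0.4825, 75), (236, 0.4849, 0.4855, 50), (241, 0.4879, 0.4884, 58), (253, 0.4952, 0.4956, 100), (255, 0.4964, 0.4967, 94), (309, 0.5293, 0.5289, 75), (312, 0.5311, 0.5306, 112), (323, 0.5378, 0.5372, 103), (328, 0.5408, 0.5402, 161), (359, 0.5597, 0.5586, 195), (361, 0.5609, 0.5598, 86), (386, 0.5762, 0.5747, 58)]
```

```bash
python3 -c "
from rig import env
print(env.hand_in())"
```

```text
the job is handed in; nothing more can be done
None
```

I handed the job in at about 15 s. The wedge is still gripped and pushed down with about 35 N in the gap beside the narrow bar, and the wrist camera shows that bar's far edge within about 0.5 mm of the fence. The arm did not touch the other bar, the jars or the stamp.

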